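Lock the studio's glaze chest

ROBOT

A 6-joint arm with a two-finger parallel gripper is mounted at the origin on the work surface. World frame = base frame: x ahead of the robot, y to its left, z up, the work surface at z = 0. Lengths are in m, angles in rad, forces in N, time in s.
With the tool pointing down it reaches from about 0.25 to 0.725 m from the base axis. Payload 4 kg.
Tool frame: the origin (TCP) lies midway between the tips of the shut fingers; the grasp point (between the pads) lies 19 mm behind it (bot.grip_point_offset is the distance from the TCP to the grasp point, in m); z points along the fingers, y is the line along which they close (so a half turn about z gives the same grasp; the last joint's range is limited). The gripper opens to 85 mm and grips with 20 to 120 N. Pads are 22 mm wide; open, the fingers measure 114 mm over their backs; the gripper's body (76 mm by 85 mm) begins 54 mm behind the grasp point. The pads swing forward as they close: fully open they stand 13 mm farther back than shut.
Start: joints at [-1.275, 0.241, 0.005, 1.335, 0, 1.571], TCP at [0.146, -0.478, 0.194] pointing down, gripper open.
Joint ranges: [-2.72, 2.72], [-1.05, 1.87], [-1.09, 1.28], [-1.99, 2.15], [-1.42, 1.44], [-3.14, 3.14]. Speed limits (rad/s): [2.79, 2.79, 3.14, 3.14, 3.14, 3.14].

INTERFACE

Orientations are given as a unit quaternion [x, y, z, w].
In Python, from workcell import bot gives the robot as it stands.
- The arm moves only by the tool step_arm, never from a script. Its argument "targets" is text: rows parted by semicolons, each of 7 numbers parted by spaces: the opening, from -1 (shut) to 1 (fully open), so that 0 is half open, then the shift along the world's x, y, z normalised to -1 to 1, where 1 is 0.5 m, then the turn, a rotation vector about the world's x, y, z normalised to -1 to 1, where 1 is pi/4 rad. In form: gripper x y z wx wy wz; .... A call has 1 to 10 rows; each row is the pose to reach, as a shift and turn from the pose commanded when the call began; what a row does not reach only later rows make up. A row lasts 1/12 s, in which the tool goes at most 41.7 mm and 7.16 degrees, less where a joint would pass 70% of its speed; a pose out of reach is approached as far as the arm can. A call with a number of a shift or a turn outside -1 to 1 is refused whole. A call with a gripper value outside its range is refused whole. The fingers move at their own pace and stop on an object; the grip force is fixed at half the most. Time passes only in rows, so rows that repeat a pose let the fingers close. It gives the time, the measured TCP pose, the force, the opening and the grip force at its end, in the units of the state.
- bot.get_obs(): the state, without advancing time (a new reading comes with each control period).
- bot.camera(name): name is "scene" or "top" or "wrist"; returns the picture (400x640x3 uint8, red, green, blue); there is no depth.
- bot.camera_info(name): a dict with "vertical_fov" (degrees; the focal length in pixels is half the picture's height over the tangent of half this angle, whatever the lens; pixels are square), "cx", "cy" (the principal point, pixels), "pose" (4x4, takes a point from camera to world coordinates). Camera axes: x right, y up, looking along -z (the intrinsics and any distortion apply to the point x, -y, -z); pixel columns grow to the right and rows downward; lengths in m; the calibration is good to about 2 mm. A picture is of the moment at which its call begins: read the wrist's pose just before it. camera_info takes no time and is no camera call; for the wrist camera it gives the pose at the moment of the call.
- bot.job_done(): hands the job in; it is judged then, once.
The state is a dict: "clock": time; "joint_pos": joint angles; "joint_vel": joint speeds; "tau": joint torques, N m; "eef_pos": TCP position; "tool_rot": TCP orientation; "ft_force": force on the tool from outside, world axes, zero at the start; "ft_torque": the same for the moment, N m; "grip_width": finger opening in m; "grasp_force": force on a finger pad.
Only numpy, scipy, OpenCV 4.12 (cv2) and the standard library are available. Lean on these libraries where they do the work, as an engineer would, in place of code of your own. Each camera call takes 0.05 s, during which the arm holds its last target. There are 200 camera calls.

TASK

Lock the glaze chest: fold the steel hasp strap down flat over the brass lock, then take the loose U-shaped shackle from the wooden holder, put its legs through the strap into the lock, and press it down by feel until the hidden pawls click and hold it. Press gently, never ramming the shackle into the lock, let go, and leave the tub, the cup and the sponge alone.

Things in the scene. Friction and masses are not known exactly. Their poses are not given: they have to be found in the camera images.
- chest: Fixed wooden chest, flat lid 112 mm above the table, a brass padlock body bolted to its front. Origin: on the table straight below the lock's centre. x points from the lock towards the chest (lid from 24 to 276 mm from the origin), y along the chest's front (352 mm wide), z up.
- lock_mouth (a point): Centre of the top face of the lock body (36 mm in x, 78 in y; 112 mm above the table), axes as the chest. Two upright 13.5 mm square holes at y = +22 and -22 mm. Leg tips meet a spring plunger 2 to 21 mm down (4 to 6 N; it throws an unlatched shackle up), then the pawls, and click 31 to 49 mm down; a hard stop is 1.5 mm further. The depth differs from lock to lock, unseen.
- hasp (a joint): Angle of the steel hasp strap: 0 = folded flat over the lock, 1.57 = upright; starts 1.3 to 1.9 (above 1.57 it leans over the lid). Stiff hinge (about 1.5 N at the tip moves it), stays where left. The hinge line runs along the chest's y, 36 mm from the lock's centre towards the lid, 114.5 mm above the table.
- hasp_tip (a point): Rolled free edge of the strap (8 mm thick), 60 mm from the hinge line, at mid-width. The strap is 76 mm wide, 4 mm thick; flat, its upper face is 116.5 mm above the table and two 17 mm square openings lie over the lock's holes, with a solid web 27 mm wide between them along the middle.
- pawl_l (a joint): How far the hidden spring pawl beside the +y hole is pushed back, in m: 0 sprung out, over 0.002 while a leg forces it back, 0 again once clicked into the leg's groove. Forcing both pawls back takes a push of 6 to 12 N on the shackle; a push of 14 N is always past the click, on the hard stop; over 30 N is ramming.
- pawl_r (a joint): The same for the hidden pawl beside the -y hole.
- holder_top (a point): Centre of the top face of the fixed dark wooden holder block, 60 x 120 mm, 50 mm tall. It has two 13.5 mm square holes at y = +22 and -22 mm, 30 mm deep, in which the shackle stands.
- shackle_crown (a point): Centre of the blue grip sleeve, 14 mm thick (x), 30 long (y), 20 high (z), on the crown of the loose upside-down U-shaped steel shackle (160 g). Two 11 mm round legs at y = +22 and -22 mm; their tapered tips (3 mm wide, full width 10 mm up) lie 82 mm below this point. Grooves all round both legs: either way round fits. Starts upright in the holder, with a little play.
- tub: Loose white tub with a blue cap, 110 mm across, 110 mm tall, origin under its centre. Leave alone.
- cup: Loose blue ceramic cup, 76 mm across, 85 mm tall, origin under its centre. Leave alone.
- sponge: Loose orange block-shaped sponge, 60 x 90 x 32 mm, origin under its centre. Leave alone.
There are look-alikes about, which are no part of the job. Of the things shaped like the part that bears shackle_crown, the bare steel one is meant.

How it is judged:
On the way, in this order (a step that is already met when the one before it is completed fails the run):
1. the hasp strap is folded flat over the lock (value of joint hasp below 0.07 rad), for 0.2 s.
2. the shackle's legs stand in the lock's holes through the strap (z of shackle_crown in the frame of lock_mouth below 0.068 m and horizontal distance between shackle_crown and lock_mouth below 0.012 m and value of joint hasp below 0.07 rad), for 0.1 s.
At the end, for the whole second after the job is handed in: Strap flat over the lock (within 0.07 rad); shackle in both holes through it, crown centre less than 55 mm above the lock's top face and within 12 mm of its centre; both pawls sprung out into the grooves (pushed back under 1.2 mm); shackle released and at rest (z of shackle_crown in the frame of lock_mouth below 0.055 m and horizontal distance between shackle_crown and lock_mouth below 0.012 m and value of joint each of pawl_l, pawl_r below 0.0012 m and value of joint hasp below 0.07 rad and linear speed of shackle below 0.02 m/s); the robot touches nothing.
It fails at once if the shackle is rammed: more than 30 N between it and the chest with its lock (contact force between shackle and chest above 30 N).
It fails at once if the tub, the cup or the sponge is shifted by more than 30 mm (distance of any of tub, cup, sponge from where it was at the start of the episode above 0.03 m).
It also fails if it takes over 64 s, if anything falls off the work surface, if the arm or the gripper's body presses on something with over 40 N, if the wrist force passes 120 N, or if a joint passes its speed limit or range.

## Working session

There is one attempt and no reset: what is moved stays moved. The work goes in short steps, Python scripts to look and compute and a tool call to move; the robot and the scene stay as the last step left them, time stands still between calls to the robot, and variables do not carry over. Pictures are saved under pics/ and viewed, at most 10 in all, crops included, and the job is handed in when it is done.

Besides the shell and the picture viewer there is one more tool, called after "Request:" as name(argument=value, ...) on one line, values as JSON. step_arm: Moves the arm, as the interface text tells. Scaled input: -1 to 1 covers 0.5 m each way for a shift and pi/4 rad each way for a turn. Its arguments: {"type":"object","properties":{"targets":{"type":"string"}},"required":["targets"]}

```bash
mkdir -p pics; ls; python3 - <<'E'
from workcell import bot
import cv2,numpy as np
for n in ("scene","top"):
    im=bot.camera(n); cv2.imwrite(f"pics/{n}0.png",im[:,:,::-1])
    i=bot.camera_info(n); print(n,{k:(np.round(v,4).tolist() if k=='pose' else v) for k,v in i.items()})
o=bot.get_obs(); print(o)
i=bot.camera_info("wrist"); print(i)
E
```

```text
pics
scene {'vertical_fov': 44.8655008970551, 'cx': 310.6500061631914, 'cy': 198.80495379407492, 'pose': [[0.1974, -0.5233, 0.8289, 1.4096], [0.9803, 0.111, -0.1634, -0.2224], [-0.0064, 0.8449, 0.5349, 0.7165], [0.0, 0.0, 0.0, 1.0]]}
top {'vertical_fov': 56.006656338054064, 'cx': 323.809764136353, 'cy': 201.22390547200703, 'pose': [[-0.0235, 0.9913, -0.1296, 0.2926], [-0.9996, -0.021, 0.0207, -0.0131], [0.0178, 0.13, 0.9913, 1.2158], [0.0, 0.0, 0.0, 1.0]]}
{'clock': 0.1, 'joint_pos': array([-1.27494641e+00,  2.41352549e-01,  3.83499604e-03,  1.33517410e+00,
       -1.20065037e-05,  1.57082052e+00]), 'joint_vel': array([-0.00244002, -0.00134448,  0.0034874 ,  0.00040034,  0.00012723,
       -0.00117727]), 'tau': array([-1.29700129e-04, -3.73138046e+01,  2.53010273e+01,  1.08224584e-02,
        4.26279758e-07, -1.74949957e-05]), 'eef_pos': array([ 0.14558666, -0.47766861,  0.19328544]), 'tool_rot': array([ 9.89080378e-01,  1.47374043e-01, -1.45621294e-04, -9.36426727e-04]), 'ft_force': array([-0.89449666,  0.47136989, -0.76989232]), 'ft_torque': array([-0.05858539,  0.00097156, -0.06061017]), 'grasp_force': 0.0, 'grip_width': 0.08538918686766288}
{'vertical_fov': 71.61078640902409, 'cx': 312.8654119866448, 'cy': 200.44684377197038, 'pose': array([[ 0.29161109,  0.90583571,  0.30728592,  0.22455162],
       [-0.95653635,  0.27652067,  0.0925988 , -0.45501696],
       [-0.00109161, -0.32093299,  0.94710127,  0.37254869],
       [ 0.        ,  0.        ,  0.        ,  1.        ]])}
```

View pics/scene0.png

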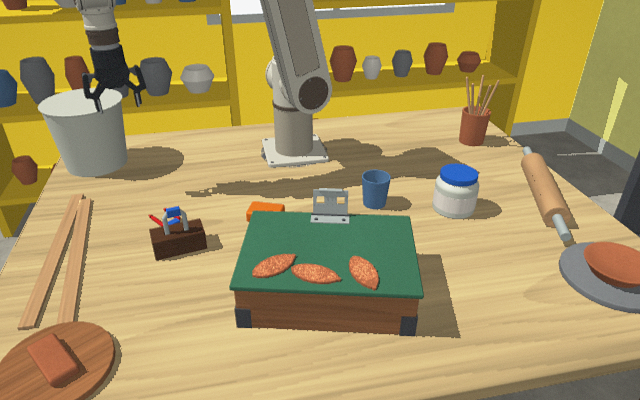

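View pics/top0.png

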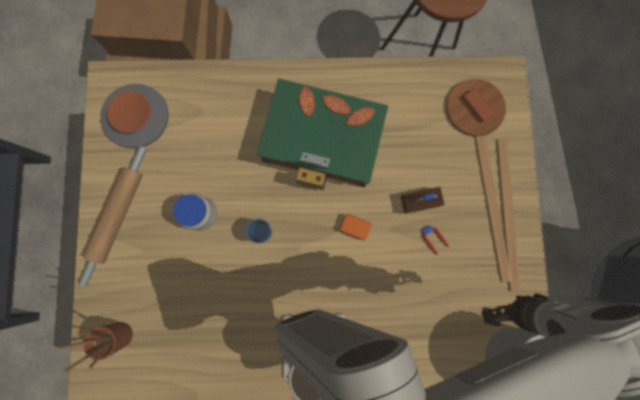

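The top view shows the green lid with corners near (280,80), (387,104), (368,185) and (258,157), and the brass lock at (311,178). The holder and shackle are at (425,199). The red-legged look-alike lies on the table at (433,238). In the scene view the strap stands upright at (330,203), and the steel shackle with its blue sleeve is at (175,213).

```bash
cat > h.py <<'E'
from workcell import bot
import cv2,numpy as np
def ray(info,u,v):
    P=np.array(info['pose']); f=200/np.tan(np.radians(info['vertical_fov'])/2)
    d=np.array([(u-info['cx'])/f,-(v-info['cy'])/f,-1.]); return P[:3,3],P[:3,:3]@d
def onz(info,u,v,z):
    o,d=ray(info,u,v); return (o+d*(z-o[2])/d[2])
def proj(info,p):
    P=np.array(info['pose']); f=200/np.tan(np.radians(info['vertical_fov'])/2)
    q=P[:3,:3].T@(np.array(p)-P[:3,3]); return info['cx']+f*q[0]/-q[2], info['cy']-f*q[1]/-q[2]
def tri(i1,uv1,i2,uv2):
    A=[];b=[]
    for i,uv in ((i1,uv1),(i2,uv2)):
        o,d=ray(i,*uv); d=d/np.linalg.norm(d); M=np.eye(3)-np.outer(d,d); A.append(M); b.append(M@o)
    return np.linalg.lstsq(np.vstack(A),np.hstack(b),rcond=None)[0]
def biggest(m):
    n,l,s,c=cv2.connectedComponentsWithStats(m.astype(np.uint8)); k=1+np.argmax(s[1:,4]); return (l==k).astype(np.uint8),c[k],s[k]
E
python3 - <<'E'
from h import *
t=cv2.imread('pics/top0.png'); hsv=cv2.cvtColor(t,cv2.COLOR_BGR2HSV); i=bot.camera_info('top')
H,S,V=[hsv[:,:,k].astype(int) for k in range(3)]
lid=(H>65)&(H<95)&(S>90)
lid[:60]=0
m,c,s=biggest(lid); print('lid',c,s)
cn=max(cv2.findContours(m,0,2)[0],key=cv2.contourArea)
pts=np.array([onz(i,u+0,v,0.112)[:2] for u,v in cn[:,0]],np.float32)
r=cv2.minAreaRect(pts); print(r,cv2.boxPoints(r))
br=(H>15)&(H<28)&(S>130); br[:160]=0;br[190:]=0;br[:,:290]=0;br[:,330:]=0
m,c,s=biggest(br);print('brass',c,s,onz(i,*c,0.112))
bl=(H>100)&(H<125)&(S>150);bl[:185]=0;bl[210:]=0;bl[:,400:]=bl[:,400:];bl[:,:400]=0;bl[:,450:]=0
m,c,s=biggest(bl);print('sleeve',c,s,onz(i,*c,0.112))
dk=(V<75);dk[:180]=0;dk[220:]=0;dk[:,:395]=0;dk[:,450:]=0
m,c,s=biggest(dk);print('holder',c,s,onz(i,*c,0.05))
cn=np.argwhere(m>0)[:,::-1].astype(np.float32);r=cv2.minAreaRect(np.array([onz(i,u,v,0.05)[:2] for u,v in cn],np.float32));print(r)
cr=np.hstack([cv2.resize(t[130:210,270:350],(400,400),interpolation=2),cv2.resize(t[165:245,380:460],(400,400),interpolation=2)])
cv2.imwrite('pics/c1.png',cr)
E
```

```text
lid [313.125 142.95 ] [292 131  42  24 280]
((0.616230845451355, -0.005202718079090118), (0.11963444948196411, 0.05510767921805382), 76.51679992675781) [[ 0.5754894  -0.05694682]
 [ 0.62907827 -0.06979574]
 [ 0.6569723   0.04654139]
 [ 0.6033834   0.05939031]]
brass [310.54601227 176.79141104] [298 168  27  19 326] [0.51122377 0.0016886  0.112     ]
sleeve [427.5 196.5] [427 196   2   2   4] [ 0.44452608 -0.34550522  0.112     ]
holder [418.8137931  199.94655172] [400 189  42  24 580] [ 0.44270555 -0.33609088  0.05      ]
((0.443034291267395, -0.34297865629196167), (0.057351626455783844, 0.12620577216148376), 9.660329818725586)
```

View pics/c1.png

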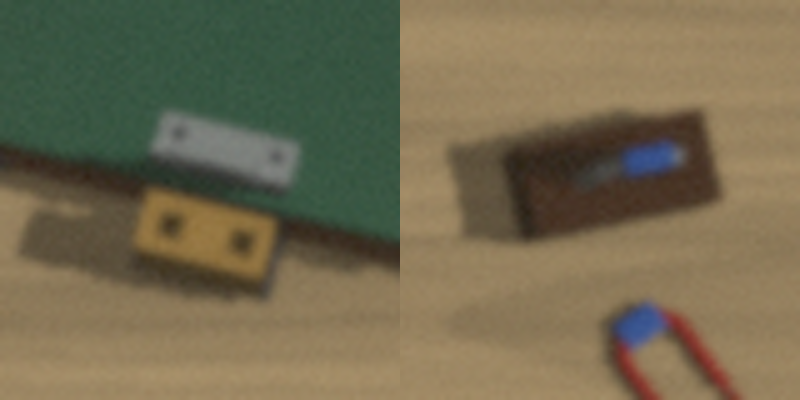

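The left crop shows the lock holes at about (304,175) and (318.4,178.4) in the full image. The right crop shows the sleeve at (431,196.6). I'll shut the gripper and hover over the lock.

Request:
step_arm(targets="-1 0 0 0.22 0 0 0.2; -1 0.1 0.12 0.22 0 0 0.4; -1 0.7 0.95 0.22 0 0 1; -1 0.7 0.95 0.22 0 0 1; -1 0.7 0.95 0.22 0 0 1; -1 0.7 0.95 0.22 0 0 1; -1 0.7 0.95 0.22 0 0 1; -1 0.7 0.95 0.22 0 0 1; -1 0.7 0.95 0.22 0 0 1; -1 0.7 0.95 0.22 0 0 1")

```text
clock: 0.93
eef_pos: [0.3626, -0.184, 0.2875]
tool_rot: [0.857, 0.515, -0.0, -0.0]
ft_force: [1.5, -1.1, -0.5]
grip_width: -0.0001
grasp_force: 0.0
```

```bash
python3 - <<'E'
from h import *
i=bot.camera_info('top')
print(onz(i,304,175,.112),onz(i,318.4,178.4,.112),onz(i,431,196.6,.112))
o=bot.get_obs();print(o['eef_pos'],o['tool_rot'],o['joint_pos'],o['clock'])
E
```

```text
[0.51705266 0.02111332 0.112     ] [ 0.50587468 -0.02163673  0.112     ] [ 0.44400578 -0.35597107  0.112     ]
[ 0.36259227 -0.1839673   0.28752357] [ 8.57481542e-01  5.14514718e-01 -7.53974020e-05 -6.83840854e-05] [-4.69477669e-01  3.08561413e-02 -1.59994988e-04  1.53997622e+00
 -5.49404020e-05  1.59123175e+00] 0.9333
```

Request:
step_arm(targets="-1 0.28 0.37 0 0 0 0.31; -1 0.28 0.37 0 0 0 0.31; -1 0.28 0.37 0 0 0 0.31; -1 0.28 0.37 0 0 0 0.31; -1 0.28 0.37 0 0 0 0.31; -1 0.28 0.37 0 0 0 0.31; -1 0.28 0.37 0 0 0 0.31; -1 0.28 0.37 0 0 0 0.31")

```text
clock: 1.6
eef_pos: [0.5021, 0.0002, 0.2864]
tool_rot: [0.788, 0.616, -0.001, -0.001]
ft_force: [0.0, -0.7, -0.0]
grip_width: -0.0003
grasp_force: 0.0
```

```bash
python3 - <<'E'
from h import *
i=bot.camera_info('wrist');im=bot.camera('wrist');cv2.imwrite('pics/w1.png',im[:,:,::-1]);np.save('w1.npy',i,allow_pickle=True)
s=bot.camera_info('scene');t=bot.camera_info('top')
print(proj(i,[.5115,0,.112]),proj(i,[.5115,0,.0]))
o=bot.get_obs();print(o['eef_pos'],o['tool_rot'])
E
```

```text
(np.float64(320.04572147773393), np.float64(170.73803624322602)) (np.float64(318.5618952437894), np.float64(156.03104962199805))
[ 0.50163682 -0.00077748  0.28679392] [ 7.88242535e-01  6.15363779e-01 -9.58880481e-04 -4.53688790e-04]
```

View pics/w1.png

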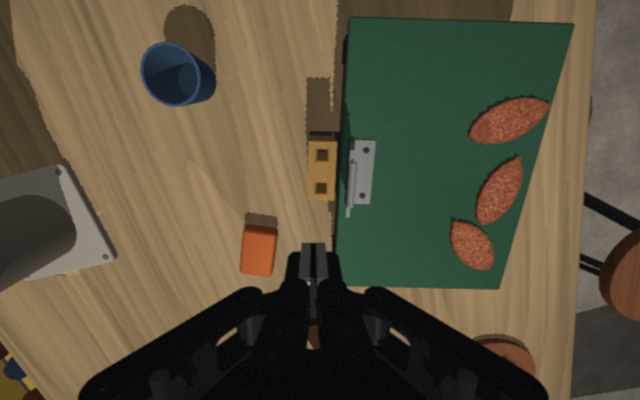

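The wrist view shows the lock holes at about (321,155) and (321,188). The strap stands roughly upright at column 350, and the path is clear. Next I measure the holes and work out the sweep waypoints.

```bash
python3 - <<'E'
from h import *
i=np.load('w1.npy',allow_pickle=True).item();im=cv2.imread('pics/w1.png');g=cv2.cvtColor(im,6)
pts=[]
for r0,r1 in((146,164),(179,197)):
    s=g[r0:r1,312:331].astype(float);w=np.clip(110-s,0,None)
    print(s.min(),np.median(s)); w=(s<(s.min()+np.median(s))/2)*1.; v,u=np.mgrid[r0:r1,312:331]
    c=((u*w).sum()/w.sum(),(v*w).sum()/w.sum());pts.append(onz(i,*c,.112));print(c,w.sum(),pts[-1])
c=(pts[0]+pts[1])/2;d=pts[0]-pts[1];yaw=-np.arctan2(d[0],d[1]);print('c',c,'yaw',yaw,np.degrees(yaw),np.linalg.norm(d))
hsv=cv2.cvtColor(im,cv2.COLOR_BGR2HSV);m=((hsv[:,:,0]>65)&(hsv[:,:,0]<95)&(hsv[:,:,1]>80))
m,cc,s=biggest(m);p=np.argwhere(m)[:,::-1];q=np.array([onz(i,u,v,.112)[:2] for u,v in p],np.float32);print(cv2.minAreaRect(q))
R=np.array([[np.cos(yaw),-np.sin(yaw)],[np.sin(yaw),np.cos(yaw)]])
o=bot.get_obs();e=o['eef_pos'];print(e)
for x,z in((85,200),(85,155),(51,155),(24,154.5),(12,145),(0,133),(-6,121),(-12,114)):
    w=np.r_[c[:2]+R@[x/1e3,0],z/1e3];print(x,z,np.round(w,4),np.round((w-e)/.5,3))
print('tool x ang',np.degrees(2*np.arctan2(o['tool_rot'][1],o['tool_rot'][0])))
E
```

```text
36.0 98.0
(np.float64(321.8421052631579), np.float64(154.52631578947367)) 95.0 [0.51862505 0.0199413  0.112     ]
46.0 107.0
(np.float64(320.44554455445547), np.float64(187.54455445544554)) 101.0 [ 0.50673029 -0.02221897  0.112     ]
c [ 0.51267767 -0.00113884  0.112     ] yaw -0.27498461680903624 -15.755457974179972 0.04380608678642298
((0.6546512246131897, -0.04117940366268158), (0.3495543301105499, 0.24982798099517822), 74.55438995361328)
[ 0.50163682 -0.00077748  0.28679392]
85 200 [ 0.5945 -0.0242  0.2   ] [ 0.186 -0.047 -0.174]
85 155 [ 0.5945 -0.0242  0.155 ] [ 0.186 -0.047 -0.264]
51 155 [ 0.5618 -0.015   0.155 ] [ 0.12  -0.028 -0.264]
24 154.5 [ 0.5358 -0.0077  0.1545] [ 0.068 -0.014 -0.265]
12 145 [ 0.5242 -0.0044  0.145 ] [ 0.045 -0.007 -0.284]
0 133 [ 0.5127 -0.0011  0.133 ] [ 0.022 -0.001 -0.308]
-6 121 [5.069e-01 5.000e-04 1.210e-01] [ 0.011  0.003 -0.332]
-12 114 [0.5011 0.0021 0.114 ] [-0.001  0.006 -0.346]
tool x ang 75.95676609828801
```

Request:
step_arm(targets="-1 0.1 -0.025 -0.1 0 0 -0.03; -1 0.186 -0.047 -0.17 0 0 -0.03; -1 0.186 -0.047 -0.264 0 0 -0.03; -1 0.186 -0.047 -0.264 0 0 -0.03; -1 0.15 -0.037 -0.264 0 0 -0.03; -1 0.12 -0.029 -0.264 0 0 -0.03; -1 0.094 -0.022 -0.264 0 0 -0.03; -1 0.068 -0.015 -0.265 0 0 -0.03; -1 0.055 -0.011 -0.274 0 0 -0.03; -1 0.043 -0.008 -0.284 0 0 -0.03")

```text
clock: 2.48
eef_pos: [0.5223, -0.0065, 0.1461]
tool_rot: [0.797, 0.605, 0.0, 0.0]
ft_force: [0.2, -0.4, -0.5]
grip_width: -0.0
grasp_force: 0.0
```

Request:
step_arm(targets="-1 -0.012 0.003 -0.012 0 0 0; -1 -0.023 0.006 -0.024 0 0 0; -1 -0.034 0.009 -0.036 0 0 0; -1 -0.044 0.012 -0.046 0 0 0; -1 -0.046 0.012 -0.052 0 0 0; -1 -0.046 0.012 -0.058 0 0 0; -1 -0.046 0.012 -0.06 0 0 0")

```text
clock: 3.07
eef_pos: [0.5006, 0.0008, 0.1153]
tool_rot: [0.796, 0.605, -0.0, 0.0]
ft_force: [0.1, 0.1, 0.3]
grip_width: 0.0001
grasp_force: 0.0
```

Request:
step_arm(targets="-1 0 0 -0.003 0 0 0; -1 0 0 -0.006 0 0 0; -1 0 0 -0.006 0 0 0")

```text
clock: 3.32
eef_pos: [0.5008, 0.0011, 0.1123]
tool_rot: [0.796, 0.606, -0.0, -0.0]
ft_force: [0.4, 0.5, -0.6]
grip_width: 0.0
grasp_force: 0.0
```

```bash
python3 - <<'E'
from h import *
i=bot.camera_info('wrist');im=bot.camera('wrist');j=bot.camera('scene')
cv2.imwrite('pics/w2.png',np.hstack([im[100:320,200:440],cv2.resize(j[160:270,260:410],None,fx=2,fy=2)])[:,:,::-1])
print(bot.get_obs()['ft_force'])
E
```

```text
[ 0.16397984  0.48645927 -0.61276631]
```

View pics/w2.png

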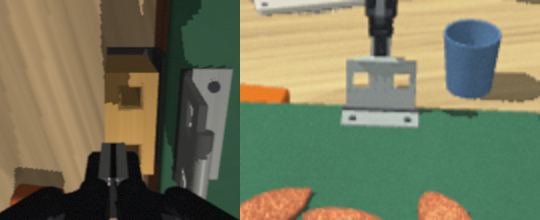

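The strap is still upright: the fingers cut the corner and came down in front of it. I'll go up and over and let it settle behind the strap before sweeping.

Request:
step_arm(targets="-1 0 0 0.1 0 0 0; -1 0 0 0.2 0 0 0; -1 0 0 0.25 0 0 0; -1 0.09 -0.025 0.25 0 0 0; -1 0.18 -0.05 0.25 0 0 0; -1 0.19 -0.052 0.25 0 0 0; -1 0.19 -0.052 0.17 0 0 0; -1 0.19 -0.052 0.085 0 0 0; -1 0.19 -0.052 0.085 0 0 0; -1 0.19 -0.052 0.085 0 0 0")

```text
clock: 4.25
eef_pos: [0.5926, -0.0248, 0.1521]
tool_rot: [0.796, 0.606, -0.003, -0.003]
ft_force: [0.7, 0.3, 0.1]
grip_width: -0.0003
grasp_force: 0.0
```

Request:
step_arm(targets="-1 -0.029 0.008 0 0 0 0; -1 -0.058 0.016 0 0 0 0; -1 -0.077 0.021 0 0 0 0; -1 -0.096 0.026 0 0 0 0; -1 -0.116 0.032 0 0 0 0; -1 -0.128 0.035 -0.008 0 0 0; -1 -0.139 0.038 -0.018 0 0 0; -1 -0.139 0.038 -0.018 0 0 0")

```text
clock: 4.92
eef_pos: [0.5262, -0.0056, 0.1472]
tool_rot: [0.796, 0.606, 0.001, 0.001]
ft_force: [-0.6, -0.6, 0.4]
grip_width: -0.0002
grasp_force: 0.0
```

Request:
step_arm(targets="-1 -0.012 0.003 -0.012 0 0 0; -1 -0.023 0.006 -0.024 0 0 0; -1 -0.034 0.009 -0.036 0 0 0; -1 -0.044 0.012 -0.046 0 0 0; -1 -0.046 0.012 -0.05 0 0 0; -1 -0.046 0.012 -0.054 0 0 0; -1 -0.046 0.012 -0.054 0 0 0")

```text
clock: 5.5
eef_pos: [0.5033, 0.0001, 0.1188]
tool_rot: [0.796, 0.606, -0.0, -0.0]
ft_force: [-0.3, -0.3, 1.0]
grip_width: 0.0001
grasp_force: 0.0
```

Request:
step_arm(targets="-1 0 0 -0.003 0 0 0; -1 0 0 -0.006 0 0 0; -1 0 0 -0.008 0 0 0; -1 0 0 -0.008 0 0 0")

```text
clock: 5.83
eef_pos: [0.5032, 0.0, 0.1149]
tool_rot: [0.796, 0.606, -0.0, -0.0]
ft_force: [0.1, 0.3, -0.9]
grip_width: -0.0003
grasp_force: 0.0
```

Request:
step_arm(targets="-1 0 0 0.06 0 0 0; -1 0 0 0.14 0 0 0; -1 0 0 0.2 0 0 0; -1 0 0 0.2 0 0 0")

```text
clock: 6.17
eef_pos: [0.5072, 0.0001, 0.222]
tool_rot: [0.796, 0.606, 0.005, 0.004]
ft_force: [0.6, -0.1, 0.2]
grip_width: 0.0001
grasp_force: 0.0
```

```bash
python3 - <<'E'
from h import *
i=bot.camera_info('wrist');im=bot.camera('wrist');j=bot.camera('scene')
cv2.imwrite('pics/w3.png',np.hstack([im[100:320,200:440],cv2.resize(j[160:270,260:410],None,fx=2,fy=2)])[:,:,::-1])
cv2.imwrite('pics/w3full.png',im[:,:,::-1]);np.save('w3.npy',i)
E
```

```text
(no output)
```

View pics/w3.png

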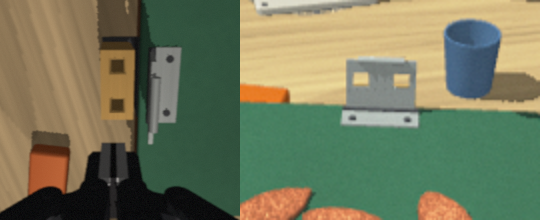

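The scene crop still shows the strap upright. I'll check numerically whether it moved at all, and where the fingertip really is.

```bash
python3 - <<'E'
from h import *
o=bot.get_obs();i=bot.camera_info('wrist');print(o['eef_pos'],'tcp in wrist',proj(i,o['eef_pos']))
i1=np.load('w1.npy',allow_pickle=True).item();print('w1 tcp',proj(i1,[.5016,-.0008,.2868]))
s=bot.camera_info('scene');c=np.array([.5115,-.001,0]);y=-.271;ax=np.array([np.cos(y),np.sin(y),0])
for th in(1.3,1.57,1.9): print(th,proj(s,c+ax*(.036-.06*np.cos(th))+[0,0,.1145+.06*np.sin(th)]))
print('flat',proj(s,c+[0,0,.1165]),'tcp',proj(s,o['eef_pos']))
a=cv2.imread('pics/scene0.png');b=bot.camera('scene')[:,:,::-1];cv2.imwrite('pics/sc3.png',b)
for im in(a,b):
    h=cv2.cvtColor(np.ascontiguousarray(im),cv2.COLOR_BGR2HSV);m=(h[:,:,1]<40)&(h[:,:,2]>110);m[:170]=0;m[226:]=0;m[:,:300]=0;m[:,360:]=0
    M,cc,st=biggest(m);print(cc,st)
E
```

```text
[5.04436392e-01 7.54590758e-05 2.16718818e-01] tcp in wrist (np.float64(312.52832989040667), np.float64(228.1259440318022))
w1 tcp (np.float64(312.19419060125654), np.float64(229.7617464427982))
1.3 (np.float64(329.84898175752437), np.float64(187.7312884333973))
1.57 (np.float64(329.5747936552972), np.float64(190.69394342665836))
1.9 (np.float64(329.19195896014014), np.float64(196.7678072066662))
flat (np.float64(329.82731493892464), np.float64(204.2527943112583)) tcp (np.float64(330.2397378893206), np.float64(163.82896763385972))
[329.68211921 201.02119205] [313 188  35  27 755]
[329.77911647 201.20080321] [313 188  35  27 747]
```

```bash
python3 - <<'E'
from h import *
b=cv2.imread('pics/sc3.png')[90:220,250:410].copy();w=cv2.imread('pics/w3full.png')[200:290,260:370]
b=cv2.resize(b,None,fx=3,fy=3,interpolation=2);cv2.drawMarker(b,(241,222),(0,0,255),0,12)
w=cv2.resize(w,(0,0),fx=2.9,fy=2.9);W=np.zeros((390,w.shape[1],3),np.uint8);W[:w.shape[0]]=w
cv2.imwrite('pics/d.png',np.hstack([b,W]));print(bot.grip_point_offset)
E
```

```text
0.0187
```

View pics/d.png

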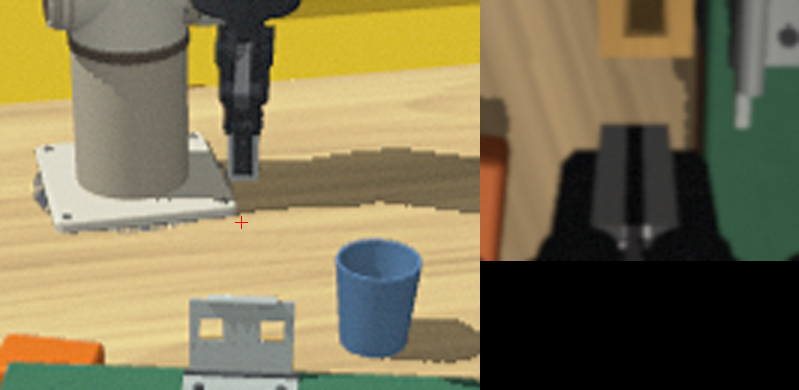

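```bash
python3 - <<'E'
from h import *
w=bot.camera_info('wrist');s=bot.camera_info('scene');o=bot.get_obs()
p=tri(s,(331,150),w,(313.4,243));print(p,o['eef_pos'],proj(s,p),proj(w,p))
for h in(0,.01,.02,.03,.04):print(h,proj(w,o['eef_pos']+[0,0,h]),proj(s,o['eef_pos']+[0,0,h]))
P=np.array(w['pose']);print(P[:3,3]-o['eef_pos'])
E
```

```text
[0.50421989 0.00320067 0.24851469] [5.03257338e-01 1.00313279e-04 2.15098065e-01] (np.float64(331.8623956024528), np.float64(150.52341504542807)) (np.float64(312.66109126316496), np.float64(246.63622681465762))
0 (np.float64(312.51228615723886), np.float64(228.08907123654643)) (np.float64(330.11461519765794), np.float64(164.23407798711958))
0.01 (np.float64(312.50647518558173), np.float64(234.26926097984327)) (np.float64(330.1840108679032), np.float64(160.16201397106067))
0.02 (np.float64(312.5000423968918), np.float64(241.11077682741663)) (np.float64(330.2541168739769), np.float64(156.04826820518025))
0.03 (np.float64(312.4928823406282), np.float64(248.72576944699287)) (np.float64(330.32494417850893), np.float64(151.89219741402505))
0.04 (np.float64(312.4848642939476), np.float64(257.25326756273546)) (np.float64(330.3965039708778), np.float64(147.69314501678036))
[0.02179148 0.07847201 0.17927698]
```

The reported TCP is about 25–33 mm below the real fingertips, so the fingers passed over the strap. I'll repeat the sweep lower and finish by feel.

Request:
step_arm(targets="-1 0.06 -0.017 0.03 0 0 0; -1 0.12 -0.033 0.03 0 0 0; -1 0.18 -0.05 0.03 0 0 0; -1 0.18 -0.05 0.03 0 0 0; -1 0.18 -0.05 -0.04 0 0 0; -1 0.18 -0.05 -0.11 0 0 0; -1 0.18 -0.05 -0.16 0 0 0; -1 0.18 -0.05 -0.18 0 0 0; -1 0.18 -0.05 -0.18 0 0 0; -1 0.18 -0.05 -0.18 0 0 0")

```text
clock: 7.15
eef_pos: [0.5925, -0.0248, 0.1247]
tool_rot: [0.796, 0.606, -0.001, -0.001]
ft_force: [0.0, -0.7, 0.5]
grip_width: -0.0002
grasp_force: 0.0
```

Request:
step_arm(targets="-1 -0.03 0.008 0 0 0 0; -1 -0.058 0.016 0 0 0 0; -1 -0.077 0.021 0 0 0 0; -1 -0.096 0.026 0 0 0 0; -1 -0.116 0.032 0 0 0 0; -1 -0.116 0.032 0 0 0 0")

```text
clock: 7.65
eef_pos: [0.5356, -0.0085, 0.128]
tool_rot: [0.796, 0.606, 0.002, 0.001]
ft_force: [-0.3, -0.4, -0.2]
grip_width: -0.0004
grasp_force: 0.0
```

```bash
cat >> h.py <<'E'
def strap():
    b=bot.camera('scene')[:,:,::-1].copy()
    h=cv2.cvtColor(b,cv2.COLOR_BGR2HSV);m=(h[:,:,1]<40)&(h[:,:,2]>110);m[:170]=0;m[226:]=0;m[:,:300]=0;m[:,360:]=0
    M,cc,st=biggest(m);return cc,st,b
E
python3 - <<'E'
from h import *
c,st,b=strap();print(c,st);cv2.imwrite('pics/s4.png',b);o=bot.get_obs();print(o['eef_pos'],o['ft_force'],proj(bot.camera_info('scene'),o['eef_pos']))
x=b[130:230,270:400];cv2.imwrite('pics/s4c.png',np.hstack([cv2.resize(x,None,fx=3,fy=3),cv2.resize(bot.camera('wrist')[100:300,240:440,::-1],(300,300))]))
E
```

```text
[330.04774194 200.68387097] [313 181  35  34 775]
[ 0.5362962  -0.00871983  0.12771914] [-0.33761939 -0.10818639  0.26263891] (np.float64(329.08591884451187), np.float64(206.35854735617673))
```

View pics/s4c.png

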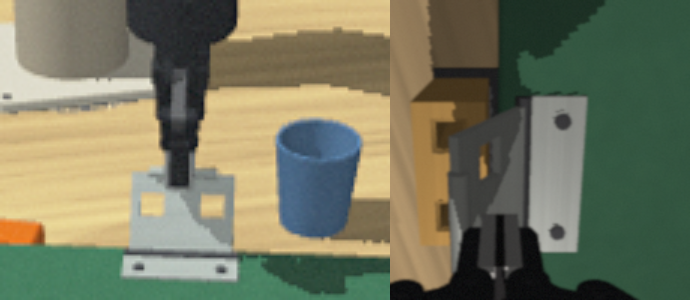

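The strap is now being pushed forward with the fingers behind it. The fingertip shows about 14 px above the projected TCP, so the real tip is roughly 30 mm higher than reported. I'll continue down along the arc.

Request:
step_arm(targets="-1 -0.014 0.004 -0.01 0 0 0; -1 -0.027 0.0075 -0.02 0 0 0; -1 -0.039 0.011 -0.032 0 0 0; -1 -0.05 0.014 -0.044 0 0 0; -1 -0.062 0.017 -0.056 0 0 0; -1 -0.07 0.019 -0.062 0 0 0; -1 -0.07 0.019 -0.062 0 0 0; -1 -0.07 0.019 -0.062 0 0 0")

```text
clock: 8.42
eef_pos: [0.5017, 0.0003, 0.0943]
tool_rot: [0.796, 0.606, 0.001, 0.001]
ft_force: [6.1, -0.5, -4.0]
grip_width: 0.0003
grasp_force: 2.3
```

Request:
step_arm(targets="-1 0 0 -0.003 0 0 0; -1 0 0 -0.006 0 0 0; -1 0 0 -0.006 0 0 0")

```text
clock: 8.67
eef_pos: [0.5008, 0.0006, 0.0911]
tool_rot: [0.796, 0.606, 0.0, 0.0]
ft_force: [4.9, -0.4, -1.3]
grip_width: 0.0002
grasp_force: 1.9
```

```bash
python3 - <<'E'
from h import *
c,st,b=strap();print(c,st);cv2.imwrite('pics/s5.png',b);o=bot.get_obs();print(o['eef_pos'],o['ft_force'],o['tau'])
E
```

```text
[330.26391382 203.71274686] [313 187  35  27 557]
[0.50073164 0.00054678 0.09109987] [ 3.529706   -0.76903632 -3.02613088] [ 3.90602248e-01 -3.89275682e+01  2.12812185e+01  1.71041440e+00
  2.43244562e-01 -1.97916226e-03]
```

Request:
step_arm(targets="-1 0.016 -0.004 0.004 0 0 0; -1 0.016 -0.004 0 0 0 0; -1 0.016 -0.004 -0.004 0 0 0; -1 0.016 -0.004 -0.008 0 0 0; -1 0.016 -0.004 -0.008 0 0 0")

```text
clock: 9.13
eef_pos: [0.5071, -0.0013, 0.0863]
tool_rot: [0.796, 0.606, -0.001, -0.001]
ft_force: [-0.9, 1.0, -0.0]
grip_width: 0.0002
grasp_force: 0.0
```

```bash
python3 - <<'E'
from h import *
c,st,b=strap();print(c,st);o=bot.get_obs();print(o['eef_pos'],o['ft_force'])
w=bot.camera('wrist')[:,:,::-1]
cv2.imwrite('pics/s6.png',np.hstack([cv2.resize(b[120:240,265:395],None,fx=3,fy=3),cv2.resize(w[80:300,220:440],(360,360))]))
E
```

```text
[330.24279835 204.6872428 ] [313 191  35  23 486]
[ 0.50729443 -0.00129697  0.08651249] [-1.18739175  0.61192041  0.25633926]
```

View pics/s6.png

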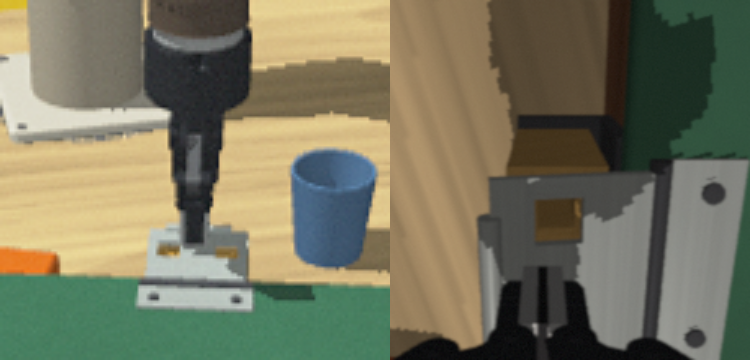

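The strap is about 25° up, with the fingers on its middle web. I'll press down by feel.

Request:
step_arm(targets="-1 0 0 -0.004 0 0 0; -1 0 0 -0.008 0 0 0; -1 0 0 -0.012 0 0 0; -1 0 0 -0.012 0 0 0")

```text
clock: 9.57
eef_pos: [0.5078, -0.0014, 0.0806]
tool_rot: [0.796, 0.606, -0.0, -0.0]
ft_force: [-0.2, -0.3, -0.7]
grip_width: 0.0004
grasp_force: 0.0
```

Request:
step_arm(targets="-1 0 0 -0.003 0 0 0; -1 0 0 -0.006 0 0 0; -1 0 0 -0.006 0 0 0")

```text
clock: 9.82
eef_pos: [0.5082, -0.0014, 0.0793]
tool_rot: [0.796, 0.606, 0.0, 0.0]
ft_force: [-4.0, 0.7, 8.8]
grip_width: -0.0
grasp_force: 4.4
```

Request:
step_arm(targets="-1 0 0 0.06 0 0 0; -1 -0.016 0.004 0.14 0 0 0; -1 -0.016 0.004 0.2 0 0 0; -1 -0.016 0.004 0.25 0 0 0; -1 -0.016 0.004 0.25 0 0 0")

```text
clock: 10.23
eef_pos: [0.5037, 0.0006, 0.209]
tool_rot: [0.796, 0.606, 0.004, 0.003]
ft_force: [0.9, 0.2, 0.7]
grip_width: 0.0
grasp_force: 0.0
```

```bash
python3 - <<'E'
from h import *
c,st,b=strap();print(c,st);o=bot.get_obs();print(o['eef_pos'],o['ft_force'],o['clock'])
s=bot.camera_info('scene');i=bot.camera_info('wrist');w=bot.camera('wrist')[:,:,::-1].copy();cv2.imwrite('pics/w7.png',w);np.save('w7.npy',i)
C=np.array([.5115,-.001,0]);y=-.271;ax=np.array([np.cos(y),np.sin(y),0])
for th in(0,.07,.2,.4):
  p=C+ax*(.036-.06*np.cos(th))+[0,0,.1145+.06*np.sin(th)];print(th,proj(s,p),proj(i,p))
g=cv2.cvtColor(w,6)
for name,im,info in(('w',w,i),):
    h=cv2.cvtColor(im,cv2.COLOR_BGR2HSV);u0,v0=map(int,proj(info,C+[0,0,.1165]));print(u0,v0)
    m=(h[:,:,1]<60)&(h[:,:,2]>60);m[:, :u0-60]=0;m[:,u0+80:]=0;m[:v0-60]=0;m[v0+60:]=0;M,cc,st=biggest(m);print(cc,st)
    for v in range(v0-45,v0+50,4):print(v,''.join('S' if m[v,u] else ('B' if 12<h[v,u,0]<30 and h[v,u,1]>120 and h[v,u,2]>90 else ('d' if h[v,u,2]<60 else ('g' if 60<h[v,u,0]<95 else '.'))) for u in range(u0-40,u0+70,2)))
E
```

```text
[330.30869565 205.60869565] [313 197  35  17 460]
[0.50248487 0.00058873 0.20622996] [ 0.24942164 -0.45764306 -0.33376102] 10.2833
0 (np.float64(330.2168464689208), np.float64(199.35000561649295)) (np.float64(297.3731556689318), np.float64(190.0480125706334))
0.07 (np.float64(330.2419295021244), np.float64(197.85221782622713)) (np.float64(297.3282576264223), np.float64(191.23472009330283))
0.2 (np.float64(330.2755067145904), np.float64(195.25735125435378)) (np.float64(298.0385407482473), np.float64(193.50914122391524))
0.4 (np.float64(330.2927961875934), np.float64(191.82205755322155)) (np.float64(301.27970988249155), np.float64(197.11249410451913))
320 190
[326.6033462  188.56010296] [ 295  152   63   74 3885]
145 ............................ddddddggggdddgggggggggggggg
149 ..............................ddddddggddddSSSSSSSSSSSSS
153 ..........SSSSSSSSSSSSSSSSSSSSSSSSSSSSSdddSSSSSSSSSSSSS
157 ..........SSSSSSSSSSSSSSSSSSSSSSSSSSSSSdddSSSSSSSSSSSSS
161 ..........SSSSSSSS........SSSSSSSSSSSSSdddSSSSSSdddSSSS
165 ..........SSSSSSSSB.......SSSSSSSSSSSSSddSSSSSSSSSSSSSS
169 ........SSSSSSS
[... 360 characters left out ...]
SSSSSSSSSSSSSSSSSSSSSSSdddSSSSSSSSSSSSSg
197 ........SSSSSSSSSSSSSSSSSSSSSSSSSSSSSSddSSSSSSSSSSSSSSg
201 ........SSSSSSSSSSSSSSSSSSSSSSSSSSSSSSddSSSSSSSSSSSSSSg
205 ........SSSSSSSSS.B.......SSSSSSSSSSSSddSSSSSSSSSSSSSSg
209 ........SSSSSSSSSS.......SSSSSSSSSSSSSddSSSSSSSSSSSSSgg
213 ........SSSSSSSSSS.......SSSSSSSSSSSSSddSSSSSSSSSSSSSgg
217 ..........SSSSSSSS.......SSSSSSSSSSSSSddSSSSSSdddSSSSgg
221 ..........SSSSSSSSSSSSSSSSSSSSSSSSSSSSddSSSSSSSSSSSSSgg
225 ...........SSSSSSSSSSSSSSSSSSSSSSSSSSdddSSSSSSSSSSSSSgg
229 ..............................dddgggggggggggggggggggggg
233 ..............................dddgggggggggggggggggggggg
237 ..............................dddgggggggggggggggggggggg
```

Strap is flat: it took an 8.8 N press at the web, and its far edge is at row 197 (expected about 197). The press also puts the real tip about 37 mm above the reported TCP. Now to the holder.

Request:
step_arm(targets="0 -0.1 -0.68 0 0 0 0.6; 0 -0.1 -0.68 0 0 0 0.6; 0 -0.1 -0.68 0 0 0 0.6; 0 -0.1 -0.68 0 0 0 0.6; 0 -0.1 -0.68 0 0 0 0.6; 0 -0.1 -0.68 0 0 0 0.6; 0 -0.1 -0.68 0 0 0 0.6; 0 -0.1 -0.68 0 0 0 0.6; 0 -0.1 -0.68 0 0 0 0.6; 0 -0.1 -0.68 0 0 0 0.6")

```text
clock: 11.17
eef_pos: [0.4478, -0.3444, 0.2001]
tool_rot: [0.635, 0.772, -0.001, -0.001]
ft_force: [0.8, 0.3, -0.1]
grip_width: 0.0427
grasp_force: 0.0
```

```bash
python3 - <<'E'
from h import *
o=bot.get_obs();print(o['eef_pos'],o['tool_rot'],o['clock'],o['grip_width'])
i=bot.camera_info('wrist');w=bot.camera('wrist')[:,:,::-1].copy();cv2.imwrite('pics/w8.png',w);np.save('w8.npy',i)
cv2.imwrite('pics/t8.png',bot.camera('top')[:,:,::-1])
i7=np.load('w7.npy',allow_pickle=True).item();w7=cv2.imread('pics/w7.png');h=cv2.cvtColor(w7,cv2.COLOR_BGR2HSV)
m=(h[:,:,1]>=60)
P=[]
for v0,v1 in((158,178),(202,222)):
    k=np.zeros_like(m);k[v0:v1,308:338]=m[v0:v1,308:338];M,c,s=biggest(k);print(c,s);P.append(onz(i7,s[0]+s[2]/2-.5,s[1]+s[3]/2-.5,.1165));print(P[-1])
print((P[0]+P[1])/2,np.degrees(np.arctan2(*(P[0]-P[1])[:2])))
H,S,V=[x.astype(int) for x in cv2.split(cv2.cvtColor(w,cv2.COLOR_BGR2HSV))]
bl=(H>100)&(H<128)&(S>130)
n,l,s,c=cv2.connectedComponentsWithStats(bl.astype(np.uint8))
for k in range(1,n):
    if s[k,4]>40:print('blue',c[k],s[k],onz(i,*c[k],.105))
E
```

```text
[ 0.44777301 -0.34444395  0.2000539 ] [ 0.63507797  0.77244602 -0.00109863 -0.00138062] 11.1667 0.042713260447630984
[322.43560606 168.38636364] [314 161  18  16 264]
[0.51878019 0.02056512 0.1165    ]
[322.07476636 210.29906542] [314 204  17  14 214]
[ 0.50696546 -0.02209459  0.1165    ]
[ 0.51287283 -0.00076473  0.1165    ] 15.480222138270214
blue [240.28052805 176.11881188] [230 165  21  24 303] [ 0.37196277 -0.3446237   0.105     ]
blue [305.68844221 199.21356784] [299 185  15  29 398] [ 0.44171193 -0.35598862  0.105     ]
```

View pics/w8.png

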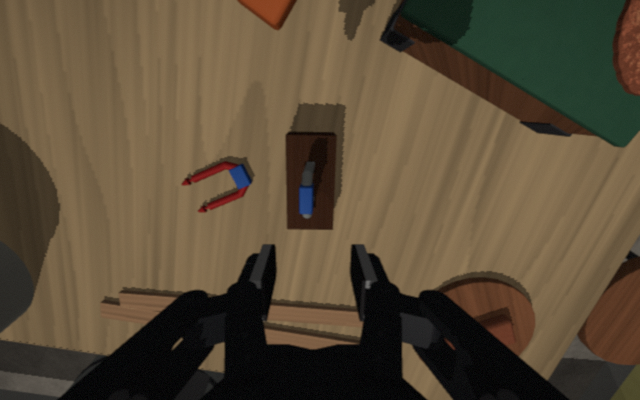

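The wrist view shows the holder top spanning about (287–335, 133–229), aligned with the tool. The sleeve is at (306,200), leaning slightly left, and the red look-alike is at (238,178). Next I measure the holder centre.

```bash
python3 - <<'E'
from h import *
i=np.load('w8.npy',allow_pickle=True).item();w=cv2.imread('pics/w8.png')
H,S,V=[x.astype(int) for x in cv2.split(cv2.cvtColor(w,cv2.COLOR_BGR2HSV))]
for v in range(126,236,6):print(v,''.join('b' if (100<H[v,u]<128 and S[v,u]>110) else ('#' if V[v,u]<45 else('+' if V[v,u]<85 else '.')) for u in range(276,352,2)))
for uv in((311,133),(311,229),(287,181),(335,181),(311,181)):print(uv,onz(i,*uv,.05))
e=bot.get_obs()['eef_pos'];print(e)
for p in(onz(i,305.7,199.2,.108),onz(i,311,181,.05)):print(p,(p-e)/.5)
t=cv2.imread('pics/t8.png');T=bot.camera_info('top')
h=cv2.cvtColor(t,cv2.COLOR_BGR2HSV);m=(h[:,:,0]>98)&(h[:,:,0]<128)&(h[:,:,1]>110);m[:185]=0;m[212:]=0;m[:,:415]=0;m[:,450:]=0
M,c,s=biggest(m);print(c,s,onz(T,*c,.108),'tri',tri(T,c,i,(305.7,199.2)))
E
```

```text
126 ........++++++++++++++++++++++++++....
132 ......+######################+++++....
138 .....+++++++++++++++#######+##++++....
144 .....+++++++++++++############+++.....
150 .....++++++++++++##########++#+++.....
156 .....+++++++++++#############++++.....
162 .....+++++++++####+##########+++++....
168 .....++++++++++#++###########++++.....
174 .....+++++++++++++########+#+++++.....
180 .....+++++++++++++########+#+++++.....
186 ......++++++bbbbbbb#########+++++.....
192 ......++++++bbbbbbb###++##+#+++++.....
198 ......+++++#bbbbbbb##++++++++++.......
204 ......+++++#bbbbbbb##+++++++++........
210 ......+++++#bbbbbbb++++++++++.........
216 ......++++++++...++++++++++++.........
222 ......+++++++++++++++++++++++.........
228 ......+++++++++++++++++++++++.........
234 ......................................
(311, 133) [ 0.43463575 -0.29363836  0.05      ]
(311, 229) [ 0.4579199  -0.41308038  0.05      ]
(287, 181) [ 0.41675839 -0.35565864  0.05      ]
(335, 181) [ 0.47444472 -0.34422493  0.05      ]
(311, 181) [ 0.44561122 -0.34993987  0.05      ]
[ 0.448711   -0.33977691  0.2005531 ]
[ 0.44161863 -0.35497171  0.108     ] [-0.01418474 -0.03038962 -0.18510621]
[ 0.44561122 -0.34993987  0.05      ] [-0.00619956 -0.02032592 -0.30110621]
[429.30769231 197.66666667] [425 195   9   6  39] [ 0.4414425 -0.3519317  0.108    ] tri [ 0.44104159 -0.35150671  0.11406743]
```

Request:
step_arm(targets="0 -0.008 -0.027 -0.06 0 0 0; 0 -0.008 -0.027 -0.12 0 0 0; 0 -0.008 -0.027 -0.18 0 0 0; 0 -0.008 -0.027 -0.18 0 0 0; 0 -0.008 -0.027 -0.22 0 0 0; 0 -0.008 -0.027 -0.26 0 0 0; 0 -0.008 -0.027 -0.29 0 0 0; 0 -0.008 -0.027 -0.3 0 0 0; 0 -0.008 -0.027 -0.3 0 0 0")

```text
clock: 12.02
eef_pos: [0.4458, -0.3512, 0.0525]
tool_rot: [0.632, 0.775, 0.0, -0.001]
ft_force: [-0.2, -0.2, -0.5]
grip_width: 0.0424
grasp_force: 0.0
```

```bash
python3 - <<'E'
from h import *
o=bot.get_obs();print(o['eef_pos'],o['ft_force'],o['clock'],o['grip_width'])
i=bot.camera_info('wrist');w=bot.camera('wrist')[:,:,::-1].copy();cv2.imwrite('pics/w9.png',w);np.save('w9.npy',i)
s=bot.camera('scene')[:,:,::-1].copy();cv2.imwrite('pics/s9.png',s)
H,S,V=[x.astype(int) for x in cv2.split(cv2.cvtColor(w,cv2.COLOR_BGR2HSV))]
for v in range(150,320,5):print(v,''.join('b' if (100<H[v,u]<128 and S[v,u]>110) else ('#' if V[v,u]<30 else('+' if V[v,u]<60 and S[v,u]<70 else ('s' if S[v,u]<50 else '.'))) for u in range(190,440,3)))
S_=bot.camera_info('scene');print(proj(S_,o['eef_pos']+[0,0,.037]))
H,S,V=[x.astype(int) for x in cv2.split(cv2.cvtColor(s,cv2.COLOR_BGR2HSV))]
for v in range(170,240,2):print(v,''.join('b' if (100<H[v,u]<128 and S[v,u]>110) else ('#' if V[v,u]<40 else('+' if V[v,u]<80 else ('s' if S[v,u]<60 else '.'))) for u in range(140,215,1)))
E
```

```text
[ 0.44583563 -0.35124637  0.05252004] [-0.20094855 -0.24528537 -0.51708411] 12.0167 0.042449667558220584
150 ............................#...####.##########.....................................
155 ...............................###..#.#######.#####.................................
160 ................................###.############.##.................................
165 ................................############.######.................................
170 ................................###.###.###########.................................
175 ................................#####.#############.................................
180 ................................##.##########.#####.................................
185 ................................#####.#.###########.................................
190 ...bb............................#####..###########.................................
195 bbbbbb..............................##++++++#######.................................
200 bbbbbbb+...........................##.++++++####....................................
205 bbbbbbbb+...
[... 4194 characters left out ...]
........sssssbbbbbbbbbb.b...sssss....+++++++++..............
224 .......................sssss.bb............sssss++++++++++++++.............
226 .......................sssss...............sssss+++++++++++++++............
228 ........................sssss...............sssss+++++++++++++.............
230 ........................sssss.++++.+++++++++ss+++++++++++++................
232 .......................+.sssss+++++++++++...+++++............++++..........
234 ........................+sss.........................++++++++++++..........
236 ............................................+++++++++++++++++++++..........
238 ...................................+++++++++++++++++++++++++++++++.........
```

Request:
step_arm(targets="0 0 0 -0.006 0 0 0; 0 0 0 -0.006 0 0 0; -1 0 0 -0.006 0 0 0; -1 0 0 -0.006 0 0 0; -1 0 0 -0.006 0 0 0; -1 0 0 -0.006 0 0 0; -1 0 0 -0.006 0 0 0; -1 0 0 -0.006 0 0 0; -1 0 0 -0.006 0 0 0")

```text
clock: 12.87
eef_pos: [0.4465, -0.3532, 0.0506]
tool_rot: [0.632, 0.775, 0.0, 0.001]
ft_force: [0.6, 1.1, 3.2]
grip_width: 0.0128
grasp_force: 60.9
```

Request:
step_arm(targets="-1 0 0 0.02 0 0 0; -1 0 0 0.04 0 0 0; -1 0 0 0.08 0 0 0; -1 0 0 0.14 0 0 0; -1 0 0 0.21 0 0 0; -1 0 0 0.28 0 0 0; -1 0 0 0.28 0 0 0; -1 0 0 0.28 0 0 0; -1 0 0 0.28 0 0 0")

```text
clock: 13.62
eef_pos: [0.4457, -0.3526, 0.1898]
tool_rot: [0.632, 0.775, -0.0, -0.0]
ft_force: [0.1, 1.1, -2.0]
grip_width: 0.013
grasp_force: 60.3
```

```bash
python3 - <<'E'
from h import *
o=bot.get_obs();print(o['eef_pos'],o['ft_force'],o['clock'],o['grip_width'],o['grasp_force'])
s=bot.camera('scene')[:,:,::-1].copy();cv2.imwrite('pics/s10.png',s)
i=bot.camera_info('wrist');w=bot.camera('wrist')[:,:,::-1].copy();cv2.imwrite('pics/w10.png',w);np.save('w10.npy',i)
S_=bot.camera_info('scene');u,v0=proj(S_,o['eef_pos']+[0,0,.055]);print(u,v0)
H,S,V=[x.astype(int) for x in cv2.split(cv2.cvtColor(s,cv2.COLOR_BGR2HSV))]
u=int(u);v0=int(v0)
for v in range(v0-20,v0+56,2):print(v,''.join('b' if (100<H[v,q]<128 and S[v,q]>110) else ('#' if V[v,q]<40 else('+' if V[v,q]<80 else ('s' if S[v,q]<60 else '.'))) for q in range(u-35,u+35,1)))
H,S,V=[x.astype(int) for x in cv2.split(cv2.cvtColor(w,cv2.COLOR_BGR2HSV))]
for v in range(130,320,6):print(v,''.join('b' if (100<H[v,u]<128 and S[v,u]>110) else ('#' if V[v,u]<30 else('+' if V[v,u]<60 and S[v,u]<70 else ('s' if S[v,u]<50 else '.'))) for u in range(250,376,2)))
E
```

```text
[ 0.44568308 -0.35257245  0.18975278] [ 0.09675654  1.14146936 -2.04947055] 13.6167 0.012973504894601294 60.32165765762329
162.57788252651548 155.81863843535587
135 ........................++#+++++s+++++++#.............................
137 .........................###+#+++++++++##+............................
139 .........................+#+####+++++++##.............................
141 ..........................+++####+++++###.............................
143 ...........................++############+............................
145 ............................++####+#+++###............................
147 ............................s+###+++++++##............................
149 .............................++##++++#####+...........................
151 ..............................######+##+ss............................
153 ............................s..ss+#+++#+sbb...........................
155 ............................bbbss+++#+##ssb.s.........................
157 s...........................sbbss++++#+#+sbbsss.......................
159 s.........................sssbb.ss+
[... 3386 characters left out ...]
++#####.............
262 .............#####++++++#bbbbbbbbbbbbbb#+++++######............
268 ............######+++++##bbbbbbbbbbbbbb#++++++######...........
274 ............######+++++##bbbbbbbbbbbbbb##+++++######...........
280 ...........#########+++##bbbbbbbbbbbbbb#+ss+#########..........
286 ........#################bbbbbbbbbbbbbb+#+##############.......
292 ....#b#########b#########bbbbbbbbbbbbbb#####################...
298 b#####b##################bbbbbbbbbbbbbb+#######################
304 #########################+.bbbbbbbbb.s.+#####b############b####
310 #########################..............########################
316 ######b#######b########+...............++############b#########
```

```bash
python3 - <<'E'
from h import *
s=bot.camera_info('scene');i=np.load('w10.npy',allow_pickle=True).item();e=bot.get_obs()['eef_pos'];q=bot.get_obs()['tool_rot']
a=2*np.arctan2(q[1],q[0]);print(np.degrees(a));tx=np.array([np.cos(a),np.sin(a),0])
for h in(.05,.055,.06):
  for dx in(0,):
    for y in(-.022,.022):
      p=e+[0,0,h-.082]+tx*(y+dx);print(h,y,np.round(proj(s,p),1),np.round(proj(i,p),1))
  p=e+[0,0,h+.01];print('top mid',proj(i,p),'edges',proj(i,p+tx*.015),proj(i,p-tx*.015))
E
```

```text
101.54914781152608
0.05 -0.022 [159.5 193.2] [313.2 235.9]
0.05 0.022 [179.6 189.1] [313.2 185.5]
top mid (np.float64(312.9679886389662), np.float64(276.76715961332104)) edges (np.float64(312.9744156898017), np.float64(250.2228162840482)) (np.float64(312.961988148454), np.float64(301.5497674340638))
0.055 -0.022 [159.1 191.3] [313.2 238.6]
0.055 0.022 [179.3 187.2] [313.2 187.3]
top mid (np.float64(312.9487228863623), np.float64(282.73437479731655)) edges (np.float64(312.95467450755774), np.float64(255.4421244161123)) (np.float64(312.94317968410644), np.float64(308.15374523636876))
0.06 -0.022 [158.7 189.4] [313.2 241.3]
0.06 0.022 [178.9 185.3] [313.2 189.1]
top mid (np.float64(312.9280529131041), np.float64(289.13652169574607)) edges (np.float64(312.93343943889437), np.float64(261.0563964080425)) (np.float64(312.923049020141), np.float64(315.22197023960365))
```

Request:
step_arm(targets="-1 0.134 0.704 0.01 0 0 -0.6; -1 0.134 0.704 0.01 0 0 -0.6; -1 0.134 0.704 0.01 0 0 -0.6; -1 0.134 0.704 0.01 0 0 -0.6; -1 0.134 0.704 0.01 0 0 -0.6; -1 0.134 0.704 0.01 0 0 -0.6; -1 0.134 0.704 0.01 0 0 -0.6; -1 0.134 0.704 0.01 0 0 -0.6; -1 0.134 0.704 0.01 0 0 -0.6; -1 0.134 0.704 0.01 0 0 -0.6")

```text
clock: 14.55
eef_pos: [0.5128, 0.0055, 0.1933]
tool_rot: [0.793, 0.609, -0.0, -0.002]
ft_force: [0.4, -0.3, -0.5]
grip_width: 0.0129
grasp_force: 60.2
```

Request:
step_arm(targets="-1 0 0 -0.02 0 0 0; -1 0 0 -0.04 0 0 0; -1 0 0 -0.04 0 0 0; -1 0 0 -0.04 0 0 0")

```text
clock: 14.88
eef_pos: [0.5115, -0.0023, 0.1731]
tool_rot: [0.796, 0.605, -0.002, -0.001]
ft_force: [0.1, 0.1, -1.3]
grip_width: 0.0126
grasp_force: 60.2
```

```bash
python3 - <<'E'
from h import *
o=bot.get_obs();e=o['eef_pos'];q=o['tool_rot'];print(e,q,o['ft_force'],o['clock'],o['grip_width'])
print(np.degrees(2*np.arctan2(q[1],q[0])))
i=bot.camera_info('wrist');w=bot.camera('wrist')[:,:,::-1].copy();cv2.imwrite('pics/w11.png',w);np.save('w11.npy',i)
C=np.array([.5125,-.0008,.1165]);Y=np.array([np.sin(.271),np.cos(.271),0])
for y in(.022,-.022):print('hole',proj(i,C+Y*y),'tip',proj(i,[e[0]+Y[0]*y,e[1]+Y[1]*y,e[2]-.029]))
H,S,V=[x.astype(int) for x in cv2.split(cv2.cvtColor(w,cv2.COLOR_BGR2HSV))]
for v in range(110,300,4):print(v,''.join('b' if (100<H[v,u]<128 and S[v,u]>110) else ('#' if V[v,u]<30 else('o' if S[v,u]>=70 else ('+' if V[v,u]<75 else 's'))) for u in range(270,380,2)))
c,st,b=strap();print(c,st)
E
```

```text
[ 0.51145458 -0.00232507  0.17307901] [ 0.79647666  0.60466538 -0.0017878  -0.00123256] [ 0.12561195  0.07984742 -1.29067593] 14.8833 0.012594343407488702
74.40973796337447
hole (np.float64(313.48788970674076), np.float64(176.15337288854784)) tip (np.float64(312.65534446583234), np.float64(186.81540739282002))
hole (np.float64(313.50022913579784), np.float64(222.5992470120053)) tip (np.float64(312.72033816661883), np.float64(237.75028679715672))
110 oooooooooooooooooooooooooooooooooooo+oooooooooooooooooo
114 ooooooooooooooooooooooooooooooooooooooooooooooooooooooo
118 ooooooooooooooooooooooooooooooooooooooooooooooooooooooo
122 ooooooooooooooooooooooooooooooooooooooooooooooooooooooo
126 ooooooooooooooooooooooooooooooooooooooooooooooooooooooo
130 ooooooooooooooooooooooooooooooooooooooooooooooooooooooo
134 ooooooooooooooooooooooooooooooooooooooooooooooooooooooo
138 ooooooooooooooooooooooooooooooooooooooooooooooooooooooo
142 ooooooooooooooo+##++###+###+########ooooooooooooooooooo
146 ooooooooooooooooooooooooooooooo#####ooooooooooooooooooo
150 oooooooooooooooooooooooooooooooo####oooooooooo
[... 1579 characters left out ...]
####+++++bbbbbbbbbbbbbbb#+++++#####ooooooooooooooo
262 ooo#####++++++#bbbbbbbbbbbbbb#++++++#####oooooooooooooo
266 ooo#####++++++#bbbbbbbbbbbbbb#++++++#####oooooooooooooo
270 oo######++++++#bbbbbbbbbbbbbb#++++++######ooooooooooooo
274 oo#####++++++##bbbbbbbbbbbbbb##++++++##b##ooooooooooooo
278 o#######+++ss+#bbbbbbbbbbbbbb##+++++####b##oooooooooooo
282 b##########ss++bbbbbbbbbbbbbb##++############oooooooooo
286 ############+++bbbbbbbbbbbbbb#################ooooooooo
290 #############++bbbbbbbbbbbbbb#######b###########ooooooo
294 #############++bbbbbbbbbbbbbb##########################
298 ##b##b####b##++bbbbbbbbbbbbbb+#########################
[330.28       205.65555556] [313 197  35  17 450]
```

Request:
step_arm(targets="-1 0.004 0.001 -0.01 0 0 0; -1 0.004 0.001 -0.025 0 0 0; -1 0.004 0.001 -0.04 0 0 0; -1 0.004 0.001 -0.05 0 0 0; -1 0.004 0.001 -0.058 0 0 0; -1 0.004 0.001 -0.058 0 0 0")

```text
clock: 15.48
eef_pos: [0.5142, -0.0004, 0.1447]
tool_rot: [0.796, 0.606, -0.001, -0.001]
ft_force: [-0.5, -0.4, -1.7]
grip_width: 0.0128
grasp_force: 60.2
```

Request:
step_arm(targets="-1 0 0 -0.003 0 0 0; -1 0 0 -0.006 0 0 0; -1 0 0 -0.009 0 0 0; -1 0 0 -0.012 0 0 0; -1 0 0 -0.015 0 0 0; -1 0 0 -0.015 0 0 0")

```text
clock: 15.98
eef_pos: [0.515, -0.0004, 0.1383]
tool_rot: [0.796, 0.606, -0.0, -0.0]
ft_force: [-0.7, -0.1, -1.4]
grip_width: 0.0129
grasp_force: 60.2
```

Request:
step_arm(targets="-1 0 0 -0.003 0 0 0; -1 0 0 -0.006 0 0 0; -1 0 0 -0.009 0 0 0; -1 0 0 -0.012 0 0 0; -1 0 0 -0.012 0 0 0")

```text
clock: 16.4
eef_pos: [0.5153, -0.0004, 0.1326]
tool_rot: [0.796, 0.606, 0.0, 0.0]
ft_force: [-0.6, 0.5, 2.2]
grip_width: 0.0131
grasp_force: 60.8
```

Request:
step_arm(targets="-1 0 0 -0.003 0 0 0; -1 0 0 -0.006 0 0 0; -1 0 0 -0.009 0 0 0; -1 0 0 -0.012 0 0 0; -1 0 0 -0.012 0 0 0")

```text
clock: 16.82
eef_pos: [0.5151, -0.0003, 0.1263]
tool_rot: [0.796, 0.606, 0.0, -0.0]
ft_force: [-1.3, 0.7, 2.2]
grip_width: 0.013
grasp_force: 60.9
```

Plunger felt (about 4 N). I'll continue gently.

Request:
step_arm(targets="-1 0 0 -0.003 0 0 0; -1 0 0 -0.006 0 0 0; -1 0 0 -0.009 0 0 0; -1 0 0 -0.012 0 0 0; -1 0 0 -0.015 0 0 0; -1 0 0 -0.015 0 0 0")

```text
clock: 17.32
eef_pos: [0.5147, -0.0003, 0.1188]
tool_rot: [0.796, 0.606, -0.0, -0.0]
ft_force: [-2.9, 0.6, 3.7]
grip_width: 0.013
grasp_force: 61.0
```

Request:
step_arm(targets="-1 0 0 -0.003 0 0 0; -1 0 0 -0.006 0 0 0; -1 0 0 -0.009 0 0 0; -1 0 0 -0.009 0 0 0")

```text
clock: 17.65
eef_pos: [0.5148, -0.0003, 0.1152]
tool_rot: [0.796, 0.606, 0.0, -0.0]
ft_force: [-3.8, 1.3, 8.9]
grip_width: 0.0126
grasp_force: 61.8
```

Request:
step_arm(targets="-1 -0.002 0 0 0 0 0; -1 -0.002 0 -0.002 0 0 0; -1 -0.002 0 -0.004 0 0 0; -1 -0.002 0 -0.004 0 0 0")

```text
clock: 17.98
eef_pos: [0.5146, -0.0003, 0.1137]
tool_rot: [0.796, 0.606, 0.001, 0.0]
ft_force: [-3.5, 0.6, 9.7]
grip_width: 0.0125
grasp_force: 61.9
```

Request:
step_arm(targets="-1 0 0 -0.002 0 0 0; -1 0 0 -0.004 0 0 0; -1 0 0 -0.004 0 0 0")

```text
clock: 18.23
eef_pos: [0.5146, -0.0003, 0.1114]
tool_rot: [0.796, 0.606, 0.001, 0.0]
ft_force: [-2.0, 0.7, 8.9]
grip_width: 0.0129
grasp_force: 61.6
```

Request:
step_arm(targets="-1 0 0 -0.002 0 0 0; -1 0 0 -0.004 0 0 0; -1 0 0 -0.004 0 0 0")

```text
clock: 18.48
eef_pos: [0.5142, -0.0009, 0.1086]
tool_rot: [0.796, 0.606, -0.0, 0.001]
ft_force: [-1.3, -0.9, 4.6]
grip_width: 0.0128
grasp_force: 61.0
```

Request:
step_arm(targets="-1 0 0 -0.002 0 0 0; -1 0 0 -0.004 0 0 0; -1 0 0 -0.004 0 0 0")

```text
clock: 18.73
eef_pos: [0.5144, -0.0008, 0.1073]
tool_rot: [0.796, 0.606, 0.0, 0.001]
ft_force: [-3.1, -1.2, 9.9]
grip_width: 0.0129
grasp_force: 61.8
```

Request:
step_arm(targets="-1 0 0 -0.002 0 0 0; -1 0 0 -0.004 0 0 0; -1 0 0 -0.004 0 0 0")

```text
clock: 18.98
eef_pos: [0.5147, -0.0008, 0.1069]
tool_rot: [0.796, 0.606, 0.001, 0.001]
ft_force: [-5.5, -1.0, 18.0]
grip_width: 0.0129
grasp_force: 63.2
```

The force dropped at 0.1086 and then rose stiffly to 18 N at 0.1069, so it clicked and sits on the hard stop. I'll relieve the push and release.

Request:
step_arm(targets="-1 0 0 0.004 0 0 0; -1 0 0 0.007 0 0 0; -1 0 0 0.007 0 0 0; -1 0 0 0.007 0 0 0")

```text
clock: 19.32
eef_pos: [0.5142, -0.0007, 0.1079]
tool_rot: [0.796, 0.606, -0.0, 0.0]
ft_force: [-1.2, -1.5, 3.8]
grip_width: 0.013
grasp_force: 61.0
```

Request:
step_arm(targets="-1 0 0 0.004 0 0 0; -1 0 0 0.004 0 0 0; -1 0 0 0.004 0 0 0")

```text
clock: 19.57
eef_pos: [0.514, -0.0006, 0.1095]
tool_rot: [0.796, 0.606, -0.0, -0.0]
ft_force: [-1.2, -2.4, -0.1]
grip_width: 0.0129
grasp_force: 60.5
```

Request:
step_arm(targets="-0.4 0 0 0 0 0 0; -0.1 0 0 0 0 0 0; 0 0 0 0 0 0 0; 0 0 0 0 0 0 0; 0 0 0 0 0 0 0; 0 0 0 0.03 0 0 0; 0 0 0 0.1 0 0 0; 0 0 0 0.18 0 0 0; 0 0 0 0.24 0 0 0; 0 0 0 0.24 0 0 0")

```text
clock: 20.4
eef_pos: [0.5181, -0.0003, 0.2374]
tool_rot: [0.796, 0.606, 0.005, 0.004]
ft_force: [0.9, -0.1, 0.2]
grip_width: 0.0427
grasp_force: 0.0
```

```bash
python3 - <<'E'
from h import *
o=bot.get_obs();print(o['eef_pos'],o['ft_force'],o['clock'],o['grip_width'])
s=bot.camera('scene')[:,:,::-1].copy();S_=bot.camera_info('scene');i=bot.camera_info('wrist');w=bot.camera('wrist')[:,:,::-1].copy()
C=np.array([.5135,-.001,.112]);
for h in(.04,.047,.055,.065):print(h,proj(S_,C+[0,0,h]),proj(i,C+[0,0,h+.01]))
def cents(im,box):
    h=cv2.cvtColor(im,cv2.COLOR_BGR2HSV);m=(h[:,:,0]>100)&(h[:,:,0]<128)&(h[:,:,1]>110);k=np.zeros_like(m);a,b,c,d=box;k[c:d,a:b]=m[c:d,a:b];return biggest(k)[1:]
print(cents(s,(310,352,160,215)),cents(w,(270,360,150,320)))
H,S,V=[x.astype(int) for x in cv2.split(cv2.cvtColor(s,cv2.COLOR_BGR2HSV))]
for v in range(165,228,2):print(v,''.join('b' if (100<H[v,q]<128 and S[v,q]>110) else ('#' if V[v,q]<40 else('+' if V[v,q]<80 else ('s' if S[v,q]<60 else '.'))) for q in range(300,362,1)))
E
```

```text
[ 5.18051424e-01 -2.75487712e-04  2.37354574e-01] [ 0.8515551  -0.06347221  0.23275043] 20.4 0.04269875565928629
0.04 (np.float64(330.26805736894056), np.float64(191.38439878229127)) (np.float64(308.8032357360212), np.float64(198.39037385345648))
0.047 (np.float64(330.3159642520498), np.float64(188.6989479409866)) (np.float64(308.76380994998425), np.float64(200.73470741035476))
0.055 (np.float64(330.3711244241041), np.float64(185.606909368744)) (np.float64(308.7161962562354), np.float64(203.56590980968943))
0.065 (np.float64(330.4406965053417), np.float64(181.7070020492718)) (np.float64(308.6524690329645), np.float64(207.35525386644292))
(array([330.18181818, 188.12396694]), array([324, 184,  14,  10, 121], dtype=int32)) (array([309.51981352, 200.81818182]), array([303, 185,  14,  32, 429], dtype=int32))
165 sss..s.s......................................................
167 ..............................................................
169 ..............................................................
171 ..............................................................
173 ............
[... 1159 characters left out ...]
ssssssssssssssss..............
209 ..............ssssssssssssssssssssssssssssssssss..............
211 .............sssssssssssssssssssssssssssssssssss..............
213 ...........sssssssssssssssssssssssssssssssssssss..............
215 ...........sssssssssssssssssssss+ssss++++++++++++.............
217 ...........sssssssssssssssssssssssssssssssssssssss............
219 ...........ssss+++ssssssssssssssssssssssssssssssss............
221 ..........ssssssssssssssssssssssssssssssssssssssss............
223 ..............................sssssssssssssssssss.............
225 ..............................................................
227 ..............................................................
```

The shackle stays down (crown about 48 mm above the lock), the strap is flat and the gripper is clear. I'll settle the arm and hand in.

Request:
step_arm(targets="0 0 0 0 0 0 0; 0 0 0 0 0 0 0; 0 0 0 0 0 0 0; 0 0 0 0 0 0 0")

```text
clock: 20.83
eef_pos: [0.5134, -0.0004, 0.2288]
tool_rot: [0.796, 0.606, -0.001, -0.001]
ft_force: [0.7, -0.3, -0.5]
grip_width: 0.0427
grasp_force: 0.0
```

```bash
python3 -c "
from workcell import bot
print(bot.job_done())"
```

```text
the job is handed in; nothing more can be done
None
```

The chest is locked and the job is handed in at about 21 s; hand-in returned no verdict, but the strap is flat, the shackle clicked in (about 20 N peak push) and stayed down once released, and the tub, cup and sponge were left alone.

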